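Vent the vacuum desiccator and take out the bottle

ROBOT

A 7-joint arm with a two-finger parallel gripper is mounted at the origin on a cart in front of the work surface, level with it; the furniture and walls round the work are solid. World frame = base frame: x ahead of the robot, y to its left, z up, the work surface at z = 0. Lengths are in m, angles in rad, forces in N, time in s.
With the tool pointing down it reaches from about 0.425 to 0.925 m from the base axis. Payload 6.8 kg.
Tool frame: the origin (TCP) lies at the very end of the fingers, on their centre line; the grasp point (between the pads) lies r.grasp_offset behind it (r.grasp_offset is the distance from the TCP to the grasp point, in m); z points along the fingers, y is the direction in which the jaws open and shut (so a half turn about z gives the same grasp; the last joint's range is limited). The gripper opens to 85 mm and grips with 20 to 120 N. Pads are 22 mm wide; open, the fingers measure 114 mm over their backs; the gripper's body (76 mm by 85 mm) begins 54 mm behind the grasp point. The pads swing forward as they close: fully open they stand 13 mm farther back than shut.
Start: joints at [-1.373, 0.477, 0.022, 1.555, -0.011, 1.109, -0.083], TCP at [0.203, 0.644, 0.231] pointing down, gripper open.
Joint ranges: [-2.96, 2.96], [-0.34, 2.1], [-1.41, 1.46], [0.24, 2.44], [-1.37, 4.51], [0.17, 1.92], [-2.96, 2.96]. Speed limits (rad/s): [2.39, 2.39, 3.14, 3.14, 3.14, 3.14, 3.14].

INTERFACE

Orientations are given as a rotation vector (axis times angle).
In Python, from bench import r gives the robot as it stands.
- The arm moves only by the shell command python3 -m jog 'ROWS' [FORCE]. ROWS is JSON, one flat list of numbers, 7 for each row, row after row: the turn, a rotation vector about the tool's x, y, z normalised to -1 to 1, where 1 is 180 degrees, then the shift along the tool's x, y, z normalised to -1 to 1, where 1 is 200 mm, then the opening, from 0 (shut) to 1 (fully open). In form: [wx, wy, wz, x, y, z, hand, wx, wy, wz, x, y, z, hand, ...]. A call has 1 to 12 rows; each row is the pose to reach, as a shift and turn from the pose measured when the call began, along the tool's axes at that moment, turning the shorter way round; what a row does not reach only later rows make up. A row lasts 1/10 s, in which the tool goes at most 50 mm and 8.59 degrees, less where a joint would pass 70% of its speed; a pose out of reach is approached as far as the arm can. A call with a number of a shift or a turn outside -1 to 1 is refused whole. A call with a gripper value outside its range is refused whole. The fingers move at their own pace and stop on an object; FORCE is the grip in N (left out, the last holds). Time passes only in rows, so rows that repeat a pose let the fingers close. It gives the time, the measured TCP pose, the force and the opening at its end, in the units of the state.
- r.get_obs(): the state, without advancing time (a new reading comes with each control period).
- r.grab_frame(name): name is "scene" or "top" or "wrist"; returns the picture (384x512x3 uint8, red, green, blue); there is no depth.
- r.calibration(name): a dict with "K" (3x3 intrinsics, pixels), "dist_coeffs" ([k1, k2, p1, p2, k3] as OpenCV has them; the pictures are not rectified), "origin" and "rotation" of the camera in the world; the wrist camera has in their place "T_tool_cam" (4x4, takes a point from camera to tool coordinates, whose origin is the TCP and whose axes are the flange's). Camera axes: x right, y up, looking along -z (the intrinsics and any distortion apply to the point x, -y, -z); pixel columns grow to the right and rows downward; lengths in m; the calibration is good to about 2 mm. A picture is of the moment at which its call begins: read the wrist's pose just before it. calibration takes no time and is no camera call.
- r.hand_in(): hands the job in, once; it reports no verdict.
The state is a dict: "clock": time; "joints": joint angles; "qvel": joint speeds; "tau": joint torques, N m; "tcp_pos": TCP position; "orientation": TCP orientation; "contact_force": force on the tool from outside, world axes, zero at the start; "moment": the same for the moment, N m; "grip_width": finger opening in m.
Only numpy, scipy, OpenCV 4.12 (cv2) and the standard library are available. Lean on these libraries where they do the work, as an engineer would, in place of code of your own. Each camera call takes 0.05 s, during which the arm holds its last target.

TASK

The desiccator is under vacuum: open the vent tap on its lid fully, so that the wing lies in line with the hose nozzle, then lift the lid off and lay it gently, handle up, on the grey mat with its whole rubber seal ring on the mat. Then take the amber bottle out and stand it upright in the metal tray. Keep the bottle upright and leave the other things on the bench where they are.

Things in the scene. Friction and masses are not known exactly. Their poses are not given: they have to be found in the camera images.
- desiccator: fixed steel pot, 188 mm across the flange, 135 mm high, mouth 156 mm wide. Origin at the centre of its underside, on the bench. A white plate inside, 35 mm above the bench, carries the bottle. Guide pins on the flange (on the pot's +x and -x sides) hold the lid's two ears with 2 mm of play: the lid cannot turn on the pot and must first be raised straight up 20 mm
- lid: loose lid, about 0.6 kg: clear disc 188 mm wide, 12 mm thick, with a 12 mm deep step below it and a black seal ring 152 mm wide round that. Origin: centre of the step's underside (24 mm below the disc's top), 123 mm above the bench when on the pot, on the support when laid down. x, y axes as the pot's. A round gauge sits 64 mm along -y. Vacuum holds the lid while the tap is shut; it is free past 0.95 rad
- lid_handle (a point): centre of the black handle bar across the lid's centre: 13 mm wide, 13 mm high, 82 mm long along the lid's y axis, 27 mm above the disc's top face (51 mm above the lid's origin). Axes as the lid
- vent_tap (a joint): angle of the tap's wing: 0 to 0.15 at the start = shut, wing square across the hose nozzle; 1.5 = fully open at its stop, wing in line with the nozzle. Grows as the wing turns anticlockwise seen from above. Stiff (0.05 N m); stays where it is left
- tap_wing (a point): centre of the tap's black wing on the lid, 64 mm from the lid's centre along its +y: 42 mm long along this point's x, 10 mm thick along its y, 22 mm high; it turns about the vertical through this point, 56 mm above the disc's top face. Its top is 67 mm above the disc, the handle bar's 34 mm. The steel nozzle below it points away from the lid's centre
- bottle_mid (a point): point on the axis of the loose amber bottle with black cap, 40 mm above its underside: 42 mm across the body, 81 mm high, cap 24 mm across and 14 mm high, 0.04 to 0.1 kg; z up. It stands inside the pot within about 12 mm of the pot's axis
- mat: fixed grey square mat, 230 mm by 230 mm, 4 mm thick; origin at the centre of its underside, sides along its x and y
- tray: fixed shallow metal tray, 130 mm (its x) by 180 mm (its y) outside, rim 15 mm high, floor 3 mm above the bench; origin at the centre of its underside
- white_bottle: bystander: white bottle with blue cap, 48 mm wide, 93 mm high, origin under its centre
- dropper_bottle: bystander: small white bottle with red cap, 33 mm wide, 69 mm high, origin under its centre
- tape_roll: bystander: roll of tape lying flat, 62 mm wide, 19 mm high, origin under its centre
- timer: bystander: dark grey timer standing upright, 58 mm wide, 66 mm high, origin under its centre
- black_pen: bystander: black pen, 86 mm long, 11 mm high, lying on the bench, origin under its centre
- forceps: bystander: steel forceps, 122 mm long, 8 mm high, lying on the bench, origin under its centre

How it is judged:
On the way, in this order (a step that is already met when the one before it is completed fails the run):
1. the vent tap is fully open (turned to at least 1.25 rad) with the lid still on the pot (value of joint vent_tap above 1.25 rad and z of lid in the frame of desiccator below 0.129 m and horizontal distance between lid and desiccator below 0.006 m), for 0.2 s.
2. the lid lies flat, handle up, on the mat with its seal ring wholly on it (x of lid in the frame of mat between -0.04 and 0.04 m and y of lid in the frame of mat between -0.04 and 0.04 m and z of lid in the frame of mat below 0.008 m and height (world z) of lid_handle above 0.045 m and angle between lid's own z axis and vertical below 0.06 rad and contact force between the fingers and lid below 0.1 N), for 0.2 s.
At the end, for the whole second after the job is handed in: The tap is still open (at least 1.2 rad), the lid lies flat (within 0.06 rad), handle up and at rest on the mat, its centre within 40 mm of the mat's centre along each of the mat's sides, and the amber bottle stands upright (within 0.1 rad) on the tray's floor inside its rim, everything released (value of joint vent_tap above 1.2 rad and x of lid in the frame of mat between -0.04 and 0.04 m and y of lid in the frame of mat between -0.04 and 0.04 m and z of lid in the frame of mat below 0.008 m and height (world z) of lid_handle above 0.045 m and angle between lid's own z axis and vertical below 0.06 rad and x of bottle_mid in the frame of tray between -0.05 and 0.05 m and y of bottle_mid in the frame of tray between -0.075 and 0.075 m and z of bottle_mid in the frame of tray between 0.038 and 0.048 m and angle between bottle_mid's own z axis and vertical below 0.1 rad and linear speed of lid below 0.02 m/s); the robot touches nothing.
It fails at once if the amber bottle is tipped (more than 0.6 rad from upright) (angle between bottle_mid's own z axis and vertical above 0.6 rad).
It fails at once if the lid is dropped (comes down to the mat or bench faster than 0.45 m/s) (height (world z) of lid below 0.035 m and linear speed of lid above 0.45 m/s).
It fails at once if a bystander is moved more than 30 mm (distance of any of white_bottle, dropper_bottle, tape_roll, timer, black_pen, forceps from where it was at the start of the episode above 0.03 m).
It also fails if it takes over 64 s, if anything falls off the work surface, if the arm or the gripper's body presses on something with over 40 N, if the wrist force passes 120 N, or if a joint passes its speed limit or range.

## Working session

There is one attempt and no reset: what is moved stays moved. The work goes in short steps, Python scripts to look and compute and a shell command to move; the robot and the scene stay as the last step left them, time stands still between calls to the robot, and variables do not carry over. Pictures are saved under pics/ and viewed, and the job is handed in when it is done.

```bash
ls; mkdir -p pics; cat > h.py <<'E'
from bench import r
import numpy as np, cv2
from scipy.spatial.transform import Rotation as R
def save(n,f):
    im=r.grab_frame(n); cv2.imwrite(f'pics/{f}.png',im[:,:,::-1]); return im
def cam(n,obs=None):
    c=r.calibration(n);K=np.array(c['K']);d=np.array(c['dist_coeffs'])
    if n=='wrist':
        T=np.array(c['T_tool_cam']);Rt=R.from_rotvec(obs['orientation']).as_matrix()
        return K,d,Rt@T[:3,3]+np.array(obs['tcp_pos']),Rt@T[:3,:3]
    return K,d,np.array(c['origin']),np.array(c['rotation']).reshape(3,3)
def ray(n,uv,obs=None):
    K,d,o,M=cam(n,obs)
    p=cv2.undistortPoints(np.array(uv,float).reshape(-1,1,2),K,d)[:,0]
    v=np.c_[p[:,0],-p[:,1],-np.ones(len(p))]@M.T
    return o,v
def plane(n,uv,z,obs=None):
    o,v=ray(n,uv,obs); return o+v*((z-o[2])/v[:,2])[:,None]
def proj(n,P,obs=None):
    K,d,o,M=cam(n,obs); q=(np.array(P,float).reshape(-1,3)-o)@M
    q=q*[1,-1,-1]; return cv2.projectPoints(q,np.zeros(3),np.zeros(3),K,d)[0][:,0]
E
python3 - <<'E'
from h import *
o=r.get_obs();print(o,r.grasp_offset)
for n in ['scene','top','wrist']: save(n,n+'0')
for n in ['scene','top','wrist']: print(r.calibration(n))
E
```

```text
pics
{'clock': 0.0, 'joints': array([-1.37306941,  0.47780162,  0.02236364,  1.55648816, -0.01147408,
        1.10928854, -0.08308512]), 'qvel': array([-9.63878653e-04, -6.70021592e-05,  1.05520082e-03, -1.21293870e-03,
       -2.47477101e-04, -1.75123737e-03,  7.29725797e-04]), 'tau': array([ 2.14898392e-05, -5.96457589e+01,  1.60799168e+00, -2.81193101e+01,
        1.23925443e-02,  9.61483049e-03,  1.19508738e-05]), 'tcp_pos': array([0.20308452, 0.64308768, 0.23030967]), 'orientation': array([-4.78463728e-01, -3.10483028e+00,  2.91203050e-03]), 'contact_force': array([-0.00695516,  0.4103035 ,  1.03494723]), 'moment': array([0.0525645 , 0.02415177, 0.00287989]), 'grip_width': 0.08533487578932548} 0.0187
{'K': array([[359.97139635,   0.        , 253.79868888],
       [  0.        , 359.97139635, 196.30604015],
       [  0.        ,   0.        ,   1.        ]]), 'dist_coeffs': array([-0.05652723,  0.        ,  0.        ,  0.        ,  0.        ]), 'origin': array([-0.10161146, -0.6353865 ,  0.64876657]), 'rotation': array([ 1.01250394, -0.41371655, -0.67927117])}
{'K': array([[464
[... 253 characters left out ...]
3758844, 0.11176329, 1.54645633]), 'rotation': array([ 0.21849858, -0.26091787, -1.69139172])}
{'K': array([[290.70618032,   0.        , 254.80676055],
       [  0.        , 290.70618032, 194.04829974],
       [  0.        ,   0.        ,   1.        ]]), 'dist_coeffs': array([-0.07458112,  0.        ,  0.        ,  0.        ,  0.        ]), 'T_tool_cam': array([[-8.65230495e-05,  9.65667670e-01,  2.59780569e-01,
         6.63050999e-02],
       [ 9.99999995e-01,  6.89533033e-05,  7.67458221e-05,
        -5.14198777e-04],
       [ 5.61982308e-05,  2.59780574e-01, -9.65667671e-01,
        -1.42212891e-01],
       [ 0.00000000e+00,  0.00000000e+00,  0.00000000e+00,
         1.00000000e+00]])}
```

```bash
sed -i "s/np.array(c\['rotation'\]).reshape(3,3)/R.from_rotvec(c['rotation']).as_matrix()/" h.py
```

```text
(no output)
```

View pics/scene0.png

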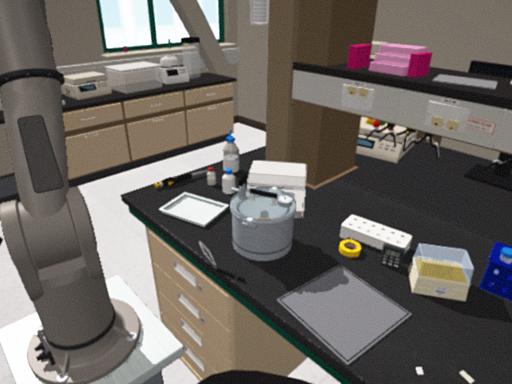

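View pics/top0.png

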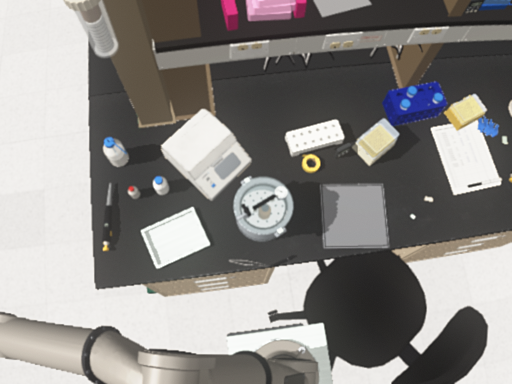

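View pics/wrist0.png

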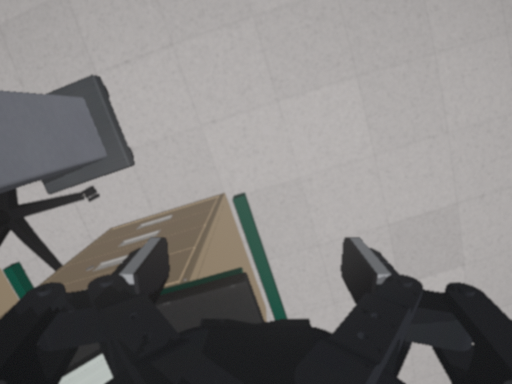

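```bash
python3 - <<'E'
import cv2
im=cv2.imread('pics/top0.png');cv2.imwrite('pics/top0z.png',cv2.resize(im[165:255,215:305],None,fx=6,fy=6,interpolation=cv2.INTER_CUBIC))
cv2.imwrite('pics/top0y.png',cv2.resize(im[120:280,90:290],None,fx=4,fy=3.7,interpolation=cv2.INTER_CUBIC))
im=cv2.imread('pics/scene0.png');cv2.imwrite('pics/scene0z.png',cv2.resize(im[170:270,190:340],None,fx=5,fy=5,interpolation=cv2.INTER_CUBIC))
E
```

```text
(no output)
```

View pics/top0z.png

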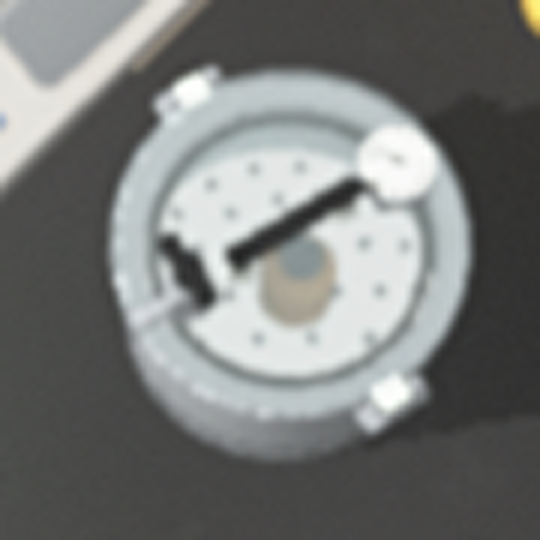

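View pics/scene0z.png

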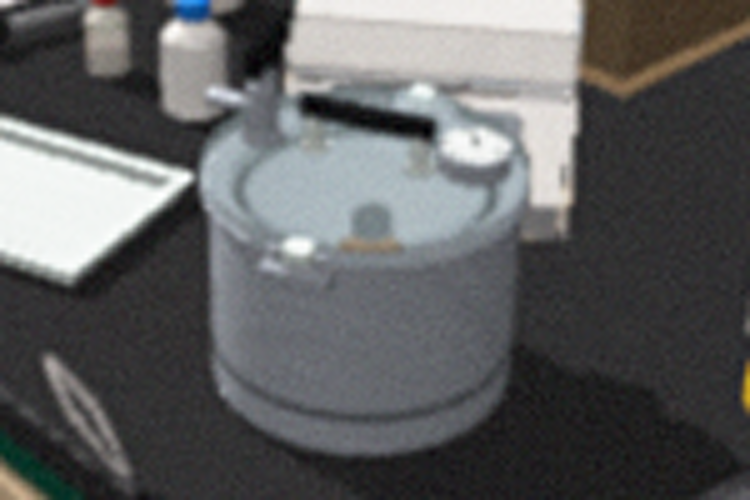

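```bash
python3 - <<'E'
from h import *
print('pot rim/disc centre',plane('top',[[264,207],[245,207],[281,192],[263,175]],0.147))
print('mat',plane('top',[[320,184],[385,184],[388,247],[322,247]],0.004))
print('tray',plane('top',[[141,233],[192,208],[210,240],[156,265]],0.015))
print('forceps..',plane('top',[[230,262],[290,260]],0.005))
print('chk',proj('scene',[[0.7,0,0],[0.6,0.1,0]]),proj('top',[[0.7,0,0],[0.6,0.1,0]]))
E
```

```text
pot rim/disc centre [[ 0.52275798 -0.01023276  0.147     ]
 [ 0.53072304  0.04875839  0.147     ]
 [ 0.56437486 -0.07092653  0.147     ]
 [ 0.62850252 -0.02277772  0.147     ]]
mat [[ 0.61886303 -0.23101284  0.004     ]
 [ 0.58801081 -0.46425613  0.004     ]
 [ 0.36333334 -0.42438483  0.004     ]
 [ 0.39625706 -0.19705463  0.004     ]]
tray [[0.52372136 0.4052372  0.015     ]
 [0.58847664 0.22343095 0.015     ]
 [0.46926821 0.17496164 0.015     ]
 [0.40827188 0.36352056 0.015     ]]
forceps.. [[ 0.38811085  0.117859    0.005     ]
 [ 0.36750908 -0.0819744   0.005     ]]
chk [[294.97330737 221.5060499 ]
 [252.62908007 220.59248322]] [[251.88317938 171.05814945]
 [227.40025678 201.45729867]]
```

```bash
cat >> h.py <<'E'
def goto(pos,xdir,cyc=None):
    """needed shift(units) and turn (units) from present pose to TCP pos, tool down, tool x along world heading xdir(rad)"""
    o=r.get_obs();Rt=R.from_rotvec(o['orientation']).as_matrix()
    x=np.array([np.cos(xdir),np.sin(xdir),0]);z=np.array([0,0,-1.]);T=np.c_[x,np.cross(z,x),z]
    w=R.from_matrix(Rt.T@T).as_rotvec()
    s=Rt.T@(np.array(pos)-o['tcp_pos'])
    print('turn u',np.round(w/np.pi,4),'shift u',np.round(s/.2,4),'rows by turn %.1f by shift %.1f'%(np.degrees(np.linalg.norm(w))/8.59,np.linalg.norm(s)/.05))
def st():
    o=r.get_obs();Rt=R.from_rotvec(o['orientation']).as_matrix()
    print('t',round(o['clock'],2),'tcp',np.round(o['tcp_pos'],4),'xhead %.3f'%np.arctan2(Rt[1,0],Rt[0,0]),'z',np.round(Rt[:,2],3),'F',np.round(o['contact_force'],1),'M',np.round(o['moment'],2),'w %.4f'%o['grip_width'],'j',np.round(o['joints'],2))
E
python3 - <<'E'
from h import *
st()
z=lambda u,v:[215+(u+.5)/6-.5,165+(v+.5)/6-.5]
c=plane('top',[z(290,242)],.147)[0]
w=plane('top',[z(187,270)],.214)[0]
h=plane('top',[z(235,258),z(365,185)],.181)
g=plane('top',[z(397,162)],.165)[0]
e=plane('top',[z(188,93),z(390,395)],.15)
wd=plane('top',[z(165,240),z(208,302)],.214)
print(c,w,g,'h',h,h.mean(0),'e',e,e.mean(0))
for a,b in [(c,w),(g,w),(h[1],h[0]),(wd[0],wd[1]),(e[0],e[1])]: print(np.arctan2(*(b-a)[[1,0]]),np.linalg.norm((b-a)[:2]))
E
```

```text
t 0.15 tcp [0.2031 0.6432 0.2305] xhead 2.836 z [-0.    -0.001 -1.   ] F [0.3 0.5 0.2] M [-0.01  0.01 -0.  ] w 0.0855 j [-1.37  0.48  0.02  1.56 -0.01  1.11 -0.08]
[ 0.52993405 -0.00786237  0.147     ] [0.50368348 0.0506455  0.214     ] [ 0.56034099 -0.06801672  0.165     ] h [[ 0.51576261  0.02405245  0.181     ]
 [ 0.5453849  -0.04764125  0.181     ]] [ 0.53057375 -0.0117944   0.181     ] e [[ 0.6176756   0.03394356  0.15      ]
 [ 0.44121111 -0.04661459  0.15      ]] [ 0.52944335 -0.00633552  0.15      ]
1.9925413418770497 0.06412693083561952
2.0162570476579402 0.13149447512204473
1.9626115309685097 0.07757232645823584
-2.68807822298439 0.03834768973962408
-2.713336589412645 0.19398280490888611
```

```bash
python3 -m jog '[0,0,0,-0.2,-0.2,-0.2,1, 0,0,0,-0.4,-0.4,-0.45,1, 0,0,0,-0.6,-0.6,-0.45,1, 0,0,0,-0.8,-0.8,-0.45,1, 0,0,0,-1,-1,-0.45,1, 0,0,0,-1,-1,-0.45,1, 0,0,0,-1,-1,-0.45,1]'; python3 -c "
from h import *
st();goto([.5036,.0504,.30],.45)"
```

```text
clock: 0.85
tcp_pos: [0.3376, 0.3863, 0.3215]
orientation: [0.493, 3.101, -0.004]
contact_force: [0.4, -0.1, 0.2]
grip_width: 0.085
t 0.85 tcp [0.3376 0.3863 0.3215] xhead 2.826 z [ 0.001 -0.003 -1.   ] F [ 0.4 -0.1  0.2] M [ 0.07 -0.05 -0.03] w 0.0850 j [-1.09  0.13  0.13  1.83 -0.01  1.19  0.3 ]
turn u [4.000e-04 1.100e-03 7.564e-01] shift u [-1.3096 -1.3394  0.1128] rows by turn 15.9 by shift 7.5
```

```bash
python3 -m jog '[0,0,0.06,-0.2,-0.2,0,1, 0,0,0.12,-0.4,-0.4,0,1, 0,0,0.18,-0.6,-0.6,0,1, 0,0,0.24,-0.8,-0.8,0,1, 0,0,0.28,-1,-1,0,1, 0,0,0.32,-1,-1,0,1, 0,0,0.36,-1,-1,0,1, 0,0,0.38,-1,-1,0,1, 0,0,0.38,-1,-1,0,1]'; python3 -c "
from h import *
st();goto([.5036,.0504,.30],.45)"
```

```text
clock: 1.75
tcp_pos: [0.4657, 0.1342, 0.3221]
orientation: [2.152, 2.285, -0.002]
contact_force: [-0.1, 0.8, 0.9]
grip_width: 0.0855
t 1.75 tcp [0.4657 0.1342 0.3221] xhead 1.631 z [ 0.001 -0.003 -1.   ] F [-0.1  0.8  0.9] M [0.06 0.04 0.03] w 0.0855 j [-0.82  0.07  0.43  1.9  -0.03  1.18 -0.31]
turn u [0.0007 0.0006 0.3759] shift u [-0.4295  0.1639  0.1119] rows by turn 7.9 by shift 1.9
```

```bash
python3 -m jog '[0,0,0.06,-0.1,0.04,0,1, 0,0,0.12,-0.2,0.08,0.05,1, 0,0,0.18,-0.3,0.12,0.1,1, 0,0,0.24,-0.43,0.164,0.11,1, 0,0,0.28,-0.43,0.164,0.11,1, 0,0,0.33,-0.43,0.164,0.11,1, 0,0,0.376,-0.43,0.164,0.11,1, 0,0,0.376,-0.43,0.164,0.11,1, 0,0,0.376,-0.43,0.164,0.11,1, 0,0,0.376,-0.43,0.164,0.11,1, 0,0,0.376,-0.43,0.164,0.11,1]'; python3 -c "
from h import *
st();goto([.5036,.0504,.30],.45)
o=r.get_obs();save('wrist','w1');print(proj('wrist',[[.5036,.0504,.214],[.53,-.008,.181]],o))"
```

```text
clock: 2.85
tcp_pos: [0.5036, 0.0505, 0.3003]
orientation: [3.058, 0.706, 0.0]
contact_force: [0.3, 0.1, -0.8]
grip_width: 0.0855
t 2.85 tcp [0.5036 0.0505 0.3003] xhead 0.454 z [ 0.001 -0.003 -1.   ] F [ 0.3  0.1 -0.8] M [0.04 0.01 0.03] w 0.0855 j [-0.77  0.13  0.61  1.9  -0.08  1.14 -1.24]
turn u [0.0009 0.0002 0.0013] shift u [-0.0002  0.0007  0.0016] rows by turn 0.0 by shift 0.0
[[254.79804218 197.90692797]
 [323.37619035 190.09861786]]
```

View pics/w1.png

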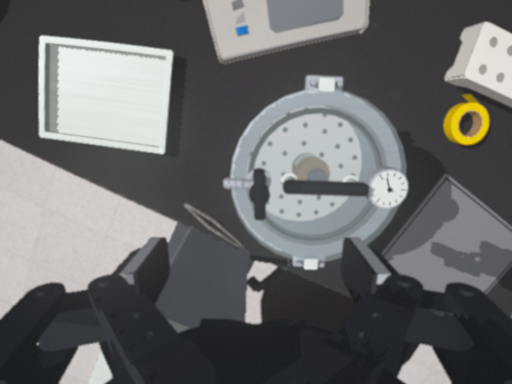

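The wing spans about (260,170)-(260,218), the handle (285,186)-(368,188), the gauge is at (388,188), the nozzle points left, and the ears are at (324,85) and (310,264).

```bash
python3 - <<'E'
from h import *
o=r.get_obs(); im=cv2.imread('pics/w1.png'); 
z=im[60:290,210:430];cv2.imwrite('pics/w1z.png',cv2.resize(z,None,fx=3,fy=2.6,interpolation=cv2.INTER_CUBIC))
m=(im.max(2)<55).astype(np.uint8); m[:155]=0;m[235:]=0;m[:,:240]=0;m[:,385:]=0
n,l,s,c=cv2.connectedComponentsWithStats(m)
for i in range(1,n):
    if s[i,4]>60:
        cnt=np.argwhere(l==i)[:,::-1].astype(np.float32); print(s[i],c[i],cv2.minAreaRect(cnt))
def f(a,zz): return plane('wrist',a,zz,o)
wd=f([[260,170],[260,218]],.214);h=f([[285,186.5],[368,188]],.181);e=f([[324,85],[310.5,264]],.15);g=f([[388,188]],.165)
for a in (wd,h,e): print(a,a.mean(0),np.arctan2(*(a[1]-a[0])[[1,0]]),np.linalg.norm(a[1]-a[0]))
print(g)
E
```

```text
[[0.52622884 0.0567049  0.214     ]
 [0.48986604 0.03879938 0.214     ]] [0.50804744 0.04775214 0.214     ] -2.684032838683687 0.04053221877652963
[[ 0.5173246   0.02576919  0.181     ]
 [ 0.55029508 -0.04522537  0.181     ]] [ 0.53380984 -0.00972809  0.181     ] -1.1360250255649957 0.0782769418940413
[[ 0.61765936  0.03172255  0.15      ]
 [ 0.44520365 -0.04793172  0.15      ]] [ 0.5314315  -0.00810459  0.15      ] -2.7089012952283182 0.18996256298598466
[[ 0.55860071 -0.07132484  0.165     ]]
```

View pics/w1z.png

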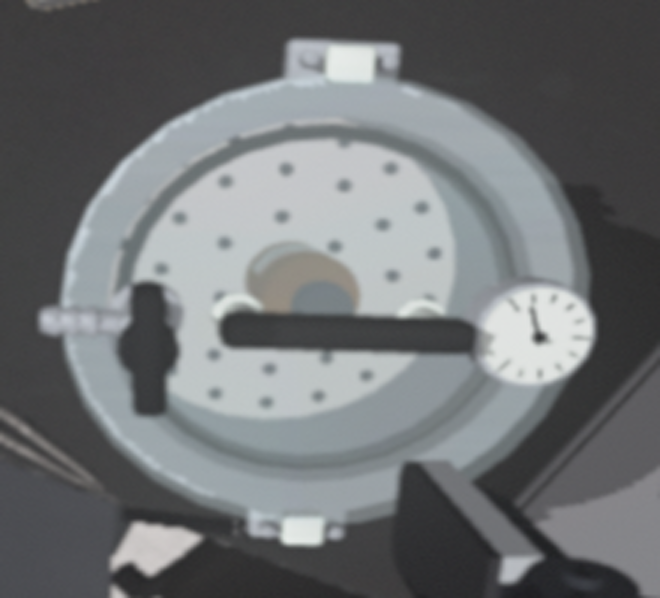

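```bash
python3 -c "
from h import *
goto([.5057,.0492,.188],.455)"
```

```text
turn u [ 0.0009  0.0001 -0.0006] shift u [0.0069 0.0087 0.5618] rows by turn 0.0 by shift 2.2
```

```bash
python3 -m jog '[0,0,0,0.007,0.008,0.12,1, 0,0,0,0.007,0.008,0.24,1, 0,0,0,0.007,0.008,0.34,1, 0,0,0,0.007,0.008,0.44,1, 0,0,0,0.007,0.008,0.52,1, 0,0,0,0.007,0.008,0.56,1, 0,0,0,0.007,0.008,0.56,1, 0,0,0,0.007,0.008,0.56,0, 0,0,0,0.007,0.008,0.56,0, 0,0,0,0.007,0.008,0.56,0, 0,0,0,0.007,0.008,0.56,0, 0,0,0,0.007,0.008,0.56,0]' 30; python3 -c "
from h import *
st()"
```

```text
clock: 4.1
tcp_pos: [0.5061, 0.0491, 0.1888]
orientation: [3.058, 0.705, 0.002]
contact_force: [-2.5, 2.7, 7.6]
grip_width: 0.0127
t 4.1 tcp [0.5061 0.0491 0.1888] xhead 0.453 z [ 0.002 -0.003 -1.   ] F [-2.5  2.7  7.6] M [ 0.42  0.56 -0.04] w 0.0127 j [-0.71  0.28  0.59  2.02 -0.19  0.89 -1.14]
```

```bash
python3 -m jog '[0,0,0,0,0,-0.01,0, 0,0,0,0,0,-0.01,0, 0,0,0,0,0,-0.01,0]' 30; python3 -c "
from h import *
st();save('wrist','w2');save('scene','s2')"
```

```text
clock: 4.4
tcp_pos: [0.5056, 0.0486, 0.1905]
orientation: [3.058, 0.704, 0.001]
contact_force: [0.5, -2.6, -3.6]
grip_width: 0.0125
t 4.4 tcp [0.5056 0.0486 0.1905] xhead 0.453 z [ 0.001 -0.003 -1.   ] F [ 0.5 -2.6 -3.6] M [-0.51 -0.12 -0.  ] w 0.0125 j [-0.71  0.28  0.59  2.02 -0.19  0.89 -1.14]
```

View pics/w2.png

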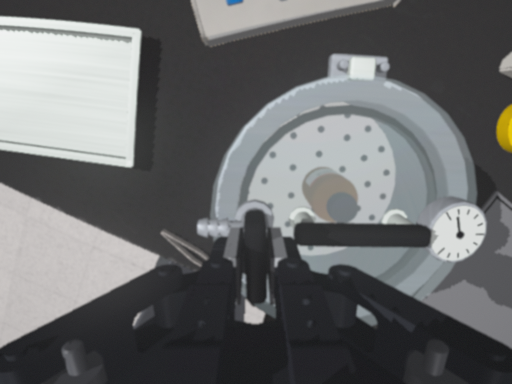

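```bash
python3 -m jog '[0,0,-0.04,0,0,0,0, 0,0,-0.08,0,0,0,0, 0,0,-0.12,0,0,0,0, 0,0,-0.16,0,0,0,0, 0,0,-0.2,0,0,0,0, 0,0,-0.24,0,0,0,0, 0,0,-0.28,0,0,0,0, 0,0,-0.32,0,0,0,0, 0,0,-0.36,0,0,0,0, 0,0,-0.4,0,0,0,0, 0,0,-0.44,0,0,0,0, 0,0,-0.47,0,0,0,0]'; python3 -m jog '[0,0,0,0,0,0,0, 0,0,0,0,0,0,0]'; python3 -c "
from h import *
st()"
```

```text
clock: 5.7
tcp_pos: [0.5056, 0.0487, 0.1904]
orientation: [1.783, 2.584, -0.003]
contact_force: [0.5, -1.8, -3.8]
grip_width: 0.0126
clock: 5.9
tcp_pos: [0.5056, 0.0487, 0.1903]
orientation: [1.786, 2.582, -0.003]
contact_force: [1.4, -0.2, -3.9]
grip_width: 0.0124
t 5.9 tcp [0.5056 0.0487 0.1903] xhead 1.931 z [ 0.001 -0.003 -1.   ] F [ 1.4 -0.2 -3.9] M [-0.21 -0.1  -0.08] w 0.0124 j [-0.48  0.25  0.31  2.01 -0.09  0.89  0.23]
```

Turned by 1.478. Open and rise, then look.

```bash
python3 -m jog '[0,0,0,0,0,0,1, 0,0,0,0,0,0,1, 0,0,0,0,0,0,1, 0,0,0,0,0,0,1, 0,0,0,0,0,0,1, 0,0,0,0,0,0,1, 0,0,0,0,0,-0.1,1, 0,0,0,0,0,-0.2,1, 0,0,0,0,0,-0.35,1, 0,0,0,0,0,-0.5,1, 0,0,0,0,0,-0.55,1, 0,0,0,0,0,-0.55,1]'; python3 -c "
from h import *
st();save('wrist','w3')"
```

```text
clock: 7.1
tcp_pos: [0.5063, 0.0492, 0.3016]
orientation: [1.785, 2.58, 0.0]
contact_force: [-1.0, 0.1, -0.8]
grip_width: 0.0853
t 7.1 tcp [0.5063 0.0492 0.3016] xhead 1.931 z [ 0.004 -0.002 -1.   ] F [-1.   0.1 -0.8] M [-0.03 -0.   -0.03] w 0.0853 j [-0.51  0.13  0.32  1.88 -0.04  1.14  0.19]
```

View pics/w3.png

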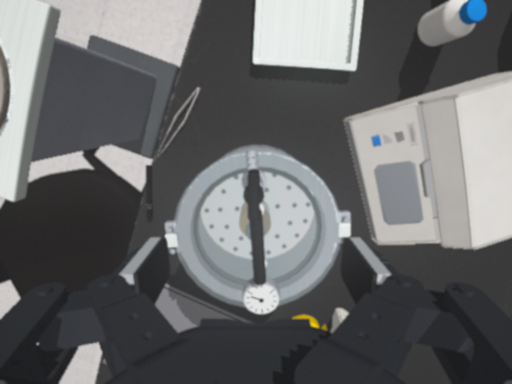

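```bash
python3 - <<'E'
from h import *
o=r.get_obs(); im=cv2.imread('pics/w3.png'); cv2.imwrite('pics/w3z.png',cv2.resize(im[140:320,160:360],None,fx=4,fy=3.3,interpolation=cv2.INTER_CUBIC))
m=(im.max(2)<60)
for v in range(155,290,8): 
    u=np.where(m[v,235:280])[0]+235; print(v,u.min() if len(u) else 0,u.max() if len(u) else 0,end='; ')
for z in (.181,): 
  a=plane('wrist',[[257.5,212],[260.5,283]],z,o);print(a,np.arctan2(*(a[0]-a[1])[[1,0]]))
e=plane('wrist',[[171,235],[345,224]],.15,o);print(e,e.mean(0),np.arctan2(*(e[1]-e[0])[[1,0]]))
goto([.531,-.0085,.30],1.997)
E
```

```text
155 0 0; 163 0 0; 171 251 256; 179 0 0; 187 0 0; 195 0 0; 203 0 0; 211 0 0; 219 0 0; 227 0 0; 235 0 0; 243 0 0; 251 0 0; 259 0 0; 267 0 0; 275 0 0; 283 0 0; [[ 0.51503178  0.02844435  0.181     ]
 [ 0.54515051 -0.04222157  0.181     ]] 1.9736940033092283
[[ 0.44009578 -0.03951757  0.15      ]
 [ 0.61241544  0.03909723  0.15      ]] [ 5.26255606e-01 -2.10173421e-04  1.50000000e-01] 0.42801022682900836
turn u [-0.     0.001 -0.021] shift u [-0.3144  0.0179  0.0015] rows by turn 0.4 by shift 1.3
```

View pics/w3z.png

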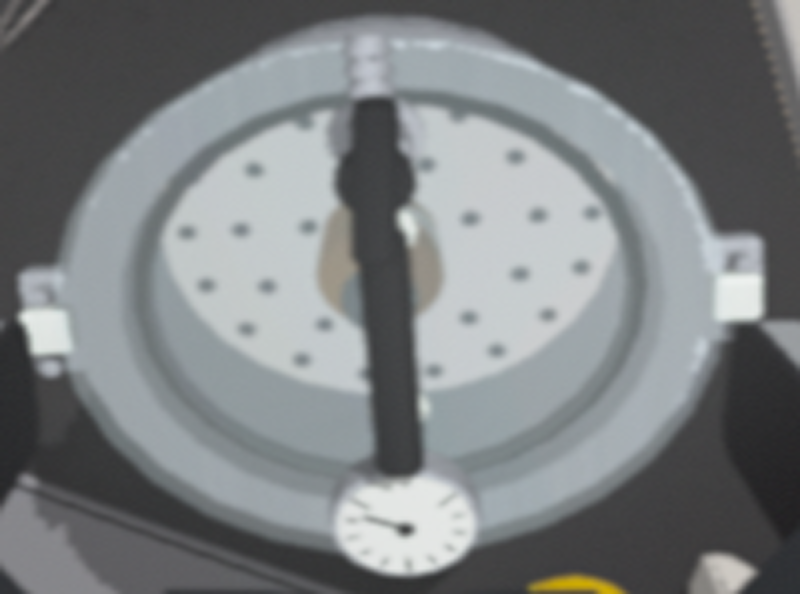

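```bash
python3 -m jog '[0,0,-0.02,-0.15,0.01,0,1, 0,0,-0.02,-0.31,0.018,0,1, 0,0,-0.02,-0.31,0.018,0.1,1, 0,0,-0.02,-0.31,0.018,0.2,1, 0,0,-0.02,-0.31,0.018,0.3,1, 0,0,-0.02,-0.31,0.018,0.4,1, 0,0,-0.02,-0.31,0.018,0.5,1, 0,0,-0.02,-0.31,0.018,0.6,1, 0,0,-0.02,-0.31,0.018,0.68,1, 0,0,-0.02,-0.31,0.018,0.72,1, 0,0,-0.02,-0.31,0.018,0.72,1]'; python3 -c "
from h import *
st();save('wrist','w4');goto([.5305,-.008,.157],1.997)"
```

```text
clock: 8.25
tcp_pos: [0.5292, -0.0083, 0.1543]
orientation: [-1.705, -2.638, 0.008]
contact_force: [0.2, 0.3, 0.3]
grip_width: 0.085
t 8.25 tcp [ 0.5292 -0.0083  0.1543] xhead 1.994 z [-0.003 -0.004 -1.   ] F [0.2 0.3 0.3] M [-0.01  0.04 -0.01] w 0.0850 j [-0.38  0.34  0.33  1.99 -0.15  0.83  0.46]
turn u [-0.0008  0.0008 -0.001 ] shift u [ 0.0001  0.0022 -0.008 ] rows by turn 0.0 by shift 0.0
```

View pics/w4.png

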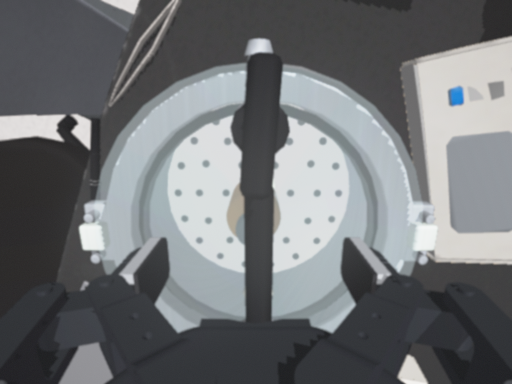

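```bash
python3 -m jog '[0,0,0,0,0.002,-0.012,1, 0,0,0,0,0.002,-0.012,0, 0,0,0,0,0.002,-0.012,0, 0,0,0,0,0.002,-0.012,0, 0,0,0,0,0.002,-0.012,0, 0,0,0,0,0.002,-0.012,0, 0,0,0,0,0.002,-0.012,0, 0,0,0,0,0.002,-0.012,0]' 80; python3 -c "
from h import *
st()"
```

```text
clock: 9.1
tcp_pos: [0.5307, -0.008, 0.1581]
orientation: [1.705, 2.637, -0.005]
contact_force: [-0.9, 0.1, 5.1]
grip_width: 0.0114
t 9.1 tcp [ 0.5307 -0.008   0.1581] xhead 1.994 z [-0.001 -0.003 -1.   ] F [-0.9  0.1  5.1] M [0.08 0.25 0.02] w 0.0114 j [-0.38  0.34  0.34  1.99 -0.14  0.84  0.46]
```

Gripped on the bar. Lift slowly, straight up.

```bash
python3 -m jog '[0,0,0,0,0,-0.02,0, 0,0,0,0,0,-0.04,0, 0,0,0,0,0,-0.06,0, 0,0,0,0,0,-0.08,0, 0,0,0,0,0,-0.1,0, 0,0,0,0,0,-0.13,0, 0,0,0,0,0,-0.16,0, 0,0,0,0,0,-0.2,0, 0,0,0,0,0,-0.25,0, 0,0,0,0,0,-0.3,0, 0,0,0,0,0,-0.35,0, 0,0,0,0,0,-0.35,0]'; python3 -c "
from h import *
st();save('scene','s5');save('wrist','w5')"
```

```text
clock: 10.3
tcp_pos: [0.5319, -0.0077, 0.23]
orientation: [1.704, 2.635, -0.001]
contact_force: [0.9, -0.8, -5.2]
grip_width: 0.0114
t 10.3 tcp [ 0.5319 -0.0077  0.23  ] xhead 1.994 z [ 0.003 -0.003 -1.   ] F [ 0.9 -0.8 -5.2] M [ 0.03 -0.05 -0.02] w 0.0114 j [-0.4   0.25  0.36  1.92 -0.1   0.99  0.42]
```

View pics/s5.png

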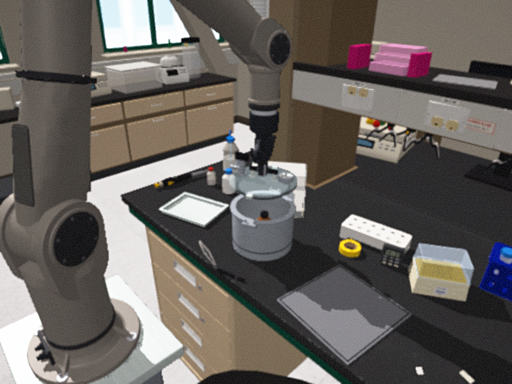

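View pics/w5.png

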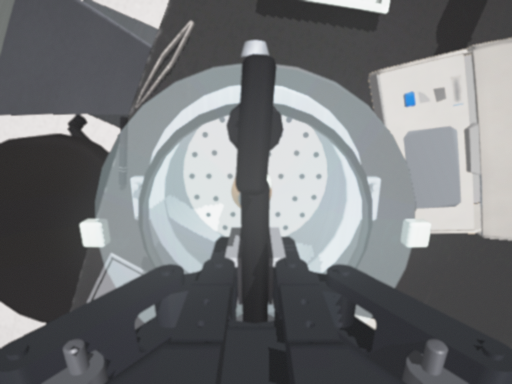

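```bash
python3 - <<'E'
from h import *
a=plane('scene',[[343,267],[410,315],[347,358],[278,299]],.004);print(a,a.mean(0))
goto([.4915,-.329,.23],1.994)
E
```

```text
[[ 0.61561699 -0.24768786  0.004     ]
 [ 0.5838367  -0.45952622  0.004     ]
 [ 0.37588651 -0.42216861  0.004     ]
 [ 0.3954185  -0.20758699  0.004     ]] [ 0.49268967 -0.33424242  0.004     ]
turn u [-0.0004  0.0009 -0.    ] shift u [-1.384  -0.8388 -0.0032] rows by turn 0.0 by shift 6.5
```

```bash
python3 -m jog '[0,0,0,-0.06,-0.04,0,0, 0,0,0,-0.16,-0.1,0,0, 0,0,0,-0.28,-0.17,0,0, 0,0,0,-0.4,-0.24,0,0, 0,0,0,-0.52,-0.31,0,0, 0,0,0,-0.64,-0.39,0,0, 0,0,0,-0.76,-0.46,0,0, 0,0,0,-0.85,-0.51,0,0, 0,0,0,-0.9,-0.55,0,0, 0,0,0,-0.9,-0.55,0,0]'; python3 -c "
from h import *
st();goto([.4915,-.331,.23],1.994)"
```

```text
clock: 11.4
tcp_pos: [0.5029, -0.2195, 0.2287]
orientation: [1.71, 2.634, -0.006]
contact_force: [-0.6, 0.5, -5.4]
grip_width: 0.0111
t 11.4 tcp [ 0.5029 -0.2195  0.2287] xhead 1.990 z [-0.001 -0.004 -1.   ] F [-0.6  0.5 -5.4] M [-0.01 -0.01  0.02] w 0.0111 j [-0.08  0.29  0.46  1.89 -0.15  1.    0.86]
turn u [-0.0009  0.0009 -0.0013] shift u [-0.4861 -0.2792 -0.0043] rows by turn 0.0 by shift 2.2
```

```bash
python3 -m jog '[0,0,0,-0.1,-0.06,0,0, 0,0,0,-0.2,-0.12,0,0, 0,0,0,-0.3,-0.18,0.05,0, 0,0,0,-0.4,-0.24,0.12,0, 0,0,0,-0.486,-0.279,0.2,0, 0,0,0,-0.486,-0.279,0.3,0, 0,0,0,-0.486,-0.279,0.4,0, 0,0,0,-0.486,-0.279,0.5,0, 0,0,0,-0.486,-0.279,0.6,0, 0,0,0,-0.486,-0.279,0.68,0, 0,0,0,-0.486,-0.279,0.75,0, 0,0,0,-0.486,-0.279,0.75,0]'; python3 -c "
from h import *
st();goto([.4915,-.331,.039],1.994);save('scene','s6')"
```

```text
clock: 12.6
tcp_pos: [0.4905, -0.3301, 0.0772]
orientation: [-1.708, -2.634, 0.006]
contact_force: [-1.2, 1.1, -5.6]
grip_width: 0.0114
t 12.6 tcp [ 0.4905 -0.3301  0.0772] xhead 1.991 z [-0.004 -0.002 -1.   ] F [-1.2  1.1 -5.6] M [0.01 0.04 0.  ] w 0.0114 j [ 0.18  0.56  0.41  1.9  -0.31  0.74  1.18]
turn u [-0.0015 -0.     -0.001 ] shift u [-0.006   0.0037  0.1908] rows by turn 0.0 by shift 0.8
```

View pics/s6.png

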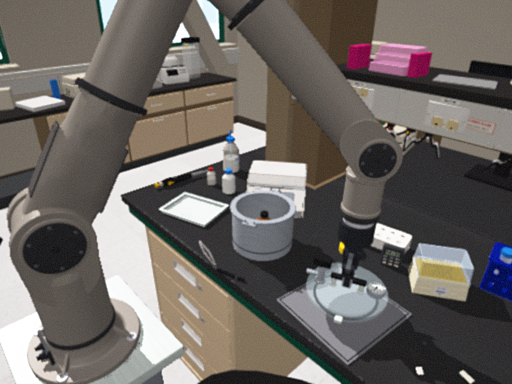

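Hanging centred above the mat; lower slowly to contact.

```bash
python3 -m jog '[0,0,0,0,0,0.03,0, 0,0,0,0,0,0.06,0, 0,0,0,0,0,0.09,0, 0,0,0,0,0,0.12,0, 0,0,0,0,0,0.14,0, 0,0,0,0,0,0.155,0, 0,0,0,0,0,0.17,0, 0,0,0,0,0,0.18,0, 0,0,0,0,0,0.188,0, 0,0,0,0,0,0.192,0, 0,0,0,0,0,0.192,0]'; python3 -c "
from h import *
st()"
```

```text
clock: 13.75
tcp_pos: [0.491, -0.331, 0.04]
orientation: [-1.71, -2.635, 0.006]
contact_force: [0.1, -0.0, -4.9]
grip_width: 0.0114
t 13.75 tcp [ 0.491 -0.331  0.04 ] xhead 1.990 z [-0.003 -0.003 -1.   ] F [ 0.1 -0.  -4.9] M [-0.05  0.05  0.04] w 0.0114 j [ 0.2   0.62  0.38  1.92 -0.34  0.67  1.21]
```

```bash
python3 -m jog '[0,0,0,0,0,0.006,0, 0,0,0,0,0,0.012,0, 0,0,0,0,0,0.018,0, 0,0,0,0,0,0.018,0]'; python3 -c "
from h import *
st()"
```

```text
clock: 14.15
tcp_pos: [0.4912, -0.3311, 0.0391]
orientation: [-1.71, -2.635, 0.004]
contact_force: [-7.6, 6.9, 21.5]
grip_width: 0.0114
t 14.15 tcp [ 0.4912 -0.3311  0.0391] xhead 1.990 z [-0.002 -0.002 -1.   ] F [-7.6  6.9 21.5] M [1.25 1.55 0.05] w 0.0114 j [ 0.2   0.62  0.38  1.92 -0.34  0.67  1.21]
```

```bash
python3 -m jog '[0,0,0,0,0,0,0, 0,0,0,0,0,0,0.3, 0,0,0,0,0,0,1, 0,0,0,0,0,0,1, 0,0,0,0,0,0,1, 0,0,0,0,0,0,1, 0,0,0,0,0,0,1, 0,0,0,0,0,0,1]'; python3 -m jog '[0,0,0,0,0,-0.1,1, 0,0,0,0,0,-0.25,1, 0,0,0,0,0,-0.4,1, 0,0,0,0,0,-0.6,1, 0,0,0,0,0,-0.8,1, 0,0,0,0,0,-1,1, 0,0,0,0,0,-1,1, 0,0,0,0,0,-1,1]'; python3 -c "
from h import *
st();save('wrist','w7');save('scene','s7')"
```

```text
clock: 14.95
tcp_pos: [0.4912, -0.3311, 0.039]
orientation: [-1.71, -2.635, 0.004]
contact_force: [-0.1, -0.2, -0.6]
grip_width: 0.0855
clock: 15.75
tcp_pos: [0.4919, -0.3309, 0.2399]
orientation: [1.71, 2.634, -0.003]
contact_force: [-0.8, -0.5, -0.5]
grip_width: 0.0856
t 15.75 tcp [ 0.4919 -0.3309  0.2399] xhead 1.990 z [ 0.    -0.002 -1.   ] F [-0.8 -0.5 -0.5] M [-0.    0.05 -0.03] w 0.0856 j [ 0.1   0.36  0.5   1.78 -0.19  1.05  1.09]
```

View pics/w7.png

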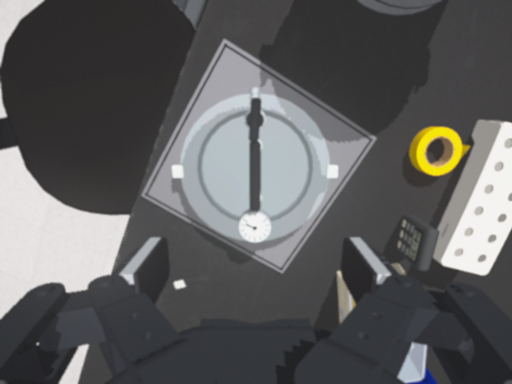

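View pics/s7.png

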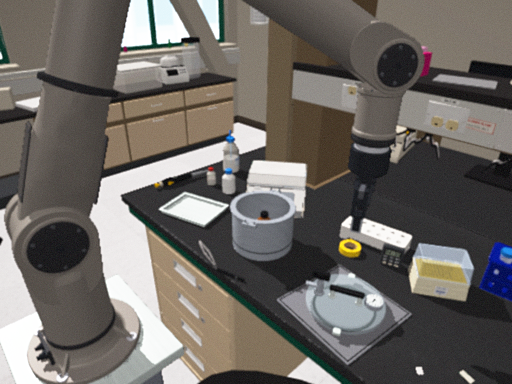

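The lid lies centred on the mat (lid about (256,165), mat corners' mean (256,161)) with the wing still in line. On to the bottle.

```bash
python3 -m jog '[0,0,0,0.08,0.06,-0.15,1, 0,0,0,0.24,0.16,-0.25,1, 0,0,0,0.42,0.27,-0.25,1, 0,0,0,0.6,0.38,-0.25,1, 0,0,0,0.78,0.49,-0.25,1, 0,0,0,0.9,0.55,-0.25,1, 0,0,0,0.98,0.6,-0.25,1, 0,0,0,0.98,0.6,-0.25,1, 0,0,0,0.98,0.6,-0.25,1]'; python3 -c "
from h import *
st();goto([.530,-.007,.29],1.99)"
```

```text
clock: 16.75
tcp_pos: [0.5202, -0.1025, 0.2865]
orientation: [-1.707, -2.632, 0.006]
contact_force: [0.4, -0.8, 0.3]
grip_width: 0.0856
t 16.75 tcp [ 0.5202 -0.1025  0.2865] xhead 1.991 z [-0.006 -0.001 -1.   ] F [ 0.4 -0.8  0.3] M [-0.05  0.    0.02] w 0.0856 j [-0.28  0.19  0.41  1.85 -0.08  1.12  0.58]
turn u [-0.0018 -0.0004  0.0002] shift u [ 0.4162  0.2394 -0.0186] rows by turn 0.0 by shift 1.9
```

```bash
python3 -m jog '[0,0,0,0.12,0.08,-0.02,1, 0,0,0,0.26,0.15,-0.02,1, 0,0,0,0.36,0.21,-0.02,1, 0,0,0,0.416,0.24,-0.02,1, 0,0,0,0.416,0.24,-0.02,1, 0,0,0,0.416,0.24,-0.02,1]'; python3 - <<'E'
from h import *
st();o=r.get_obs();np.save('o8',o,allow_pickle=True);save('wrist','w8');save('top','t8')
im=cv2.imread('pics/t8.png');cv2.imwrite('pics/t8z.png',cv2.resize(im[165:255,215:305],None,fx=6,fy=6,interpolation=cv2.INTER_CUBIC))
E
```

```text
clock: 17.35
tcp_pos: [0.53, -0.0089, 0.29]
orientation: [-1.71, -2.63, 0.008]
contact_force: [0.7, -0.1, 0.5]
grip_width: 0.0855
t 17.35 tcp [ 0.53   -0.0089  0.29  ] xhead 1.989 z [-0.006 -0.002 -1.   ] F [ 0.7 -0.1  0.5] M [-0.03 -0.02 -0.07] w 0.0855 j [-0.4   0.19  0.35  1.84 -0.07  1.13  0.39]
```

View pics/w8.png

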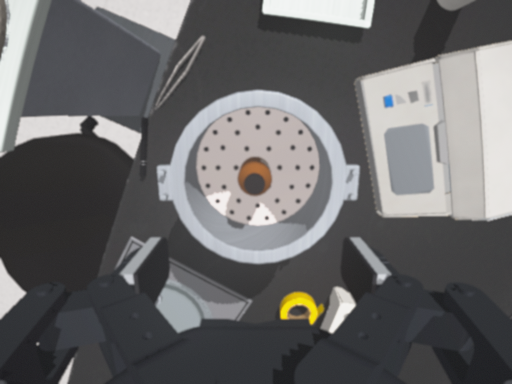

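View pics/t8z.png

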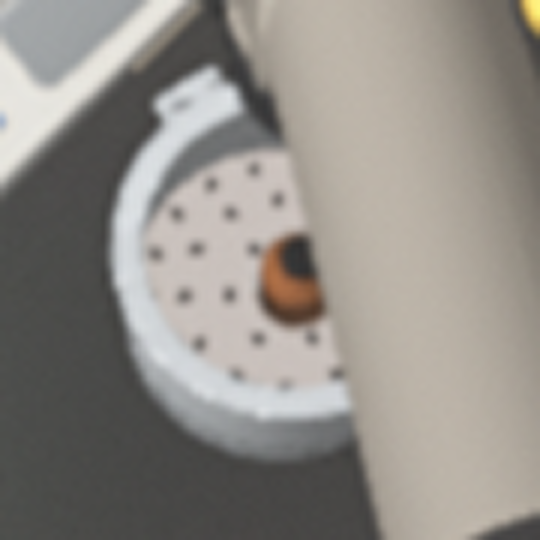

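```bash
python3 - <<'E'
from h import *
o=np.load('o8.npy',allow_pickle=True).item();im=cv2.imread('pics/w8.png')
cv2.imwrite('pics/w8z.png',cv2.resize(im[145:215,220:295],None,fx=8,fy=8,interpolation=cv2.INTER_CUBIC))
m=(im.max(2)<75).astype(np.uint8);m[:170]=0;m[200:]=0;m[:,:238]=0;m[:,275:]=0
n,l,s,c=cv2.connectedComponentsWithStats(m);i=1+s[1:,4].argmax();print(s[i],c[i])
p=plane('wrist',[c[i]],.116,o)[0];print('cap',p)
hsv=cv2.cvtColor(im,cv2.COLOR_BGR2HSV);b=((hsv[...,0]>4)&(hsv[...,0]<20)&(hsv[...,1]>120)).astype(np.uint8);b[:150]=0;b[205:]=0;b[:,:230]=0;b[:,290:]=0
n,l,s,c=cv2.connectedComponentsWithStats(b);i=1+s[1:,4].argmax();print(s[i],c[i])
e=plane('wrist',[[163,182],[352,181]],.135,o);print(e.mean(0))
pc=plane('wrist',[[164.5+94,92]],.135,o)
print(proj('wrist',[[p[0],p[1],.116],[p[0],p[1],.035],[.53,-.007,.135]],o))
E
```

```text
[246 175  18  18 260] [254.06538462 183.55769231]
cap [ 0.53027885 -0.01667634  0.116     ]
[239 161  32  28 424] [254.96933962 171.45283019]
[ 0.53082598 -0.0091063   0.135     ]
[[254.06538462 183.55769231]
 [254.61162843 170.43644408]
 [257.40338955 179.28679062]]
```

View pics/w8z.png

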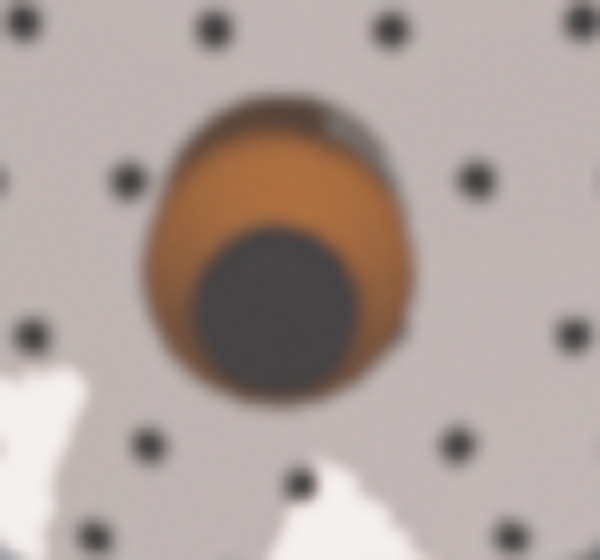

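```bash
python3 -c "
from h import *
st();goto([.530,-.0165,.060],1.99)"
```

```text
t 17.45 tcp [ 0.53   -0.0091  0.2902] xhead 1.988 z [-0.006 -0.002 -1.   ] F [0.8 0.6 0.5] M [-0.01  0.03 -0.04] w 0.0852 j [-0.4   0.19  0.35  1.84 -0.07  1.13  0.39]
turn u [-0.0019 -0.0002 -0.0007] shift u [-0.0344 -0.0079  1.1512] rows by turn 0.0 by shift 4.6
```

```bash
python3 -m jog '[-0.002,0,0,-0.034,-0.008,0.1,1, -0.002,0,0,-0.034,-0.008,0.22,1, -0.002,0,0,-0.034,-0.008,0.34,1, -0.002,0,0,-0.034,-0.008,0.46,1, -0.002,0,0,-0.034,-0.008,0.58,1, -0.002,0,0,-0.034,-0.008,0.68,1, -0.002,0,0,-0.034,-0.008,0.76,1, -0.002,0,0,-0.034,-0.008,0.8,1, -0.002,0,0,-0.034,-0.008,0.8,1]'; python3 - <<'E'
from h import *
st();goto([.530,-.0165,.060],1.99);save('wrist','w9')
E
```

```text
clock: 18.35
tcp_pos: [0.5297, -0.0173, 0.1295]
orientation: [-1.715, -2.631, 0.002]
contact_force: [-0.5, -0.3, 0.3]
grip_width: 0.0855
t 18.35 tcp [ 0.5297 -0.0173  0.1295] xhead 1.986 z [-0.002  0.    -1.   ] F [-0.5 -0.3  0.3] M [-0.01  0.04  0.02] w 0.0855 j [-0.34  0.38  0.32  2.01 -0.16  0.78  0.49]
turn u [-0.0006 -0.0003 -0.0012] shift u [0.0029 0.0037 0.3475] rows by turn 0.0 by shift 1.4
```

View pics/w9.png

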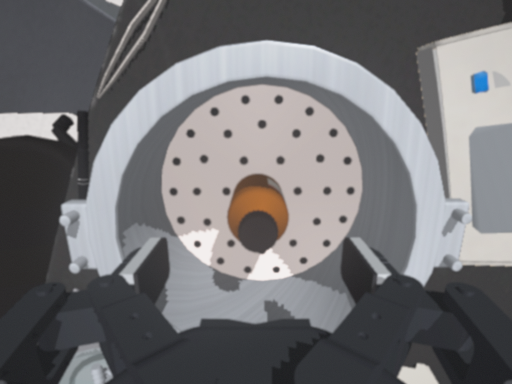

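```bash
python3 -c "
from h import *
o=r.get_obs();print(proj('wrist',[[.53,-.0165,.116],[.53,-.0165,.035]],o),plane('wrist',[[258,232]],.116,o))"
```

```text
[[256.15186549 232.24405413]
 [255.78302896 195.33667124]] [[ 0.53091687 -0.01592899  0.116     ]]
```

Agrees within 1 mm. Descend and grip gently.

```bash
python3 -m jog '[0,0,0,0.003,0.006,0.08,1, 0,0,0,0.003,0.006,0.16,1, 0,0,0,0.003,0.006,0.24,1, 0,0,0,0.003,0.006,0.31,1, 0,0,0,0.003,0.006,0.348,1, 0,0,0,0.003,0.006,0.348,1, 0,0,0,0.003,0.006,0.348,1]' 25; python3 -c "
from h import *
st()"
python3 -m jog '[0,0,0,0,0,0,0.7, 0,0,0,0,0,0,0.5, 0,0,0,0,0,0,0.3, 0,0,0,0,0,0,0, 0,0,0,0,0,0,0, 0,0,0,0,0,0,0, 0,0,0,0,0,0,0]' 25; python3 -c "
from h import *
st();save('wrist','w10')"
```

```text
clock: 19.1
tcp_pos: [0.5316, -0.0162, 0.0612]
orientation: [1.715, 2.632, 0.001]
contact_force: [0.2, -0.3, 0.2]
grip_width: 0.0851
t 19.1 tcp [ 0.5316 -0.0162  0.0612] xhead 1.986 z [ 0.  0. -1.] F [ 0.2 -0.3  0.2] M [-0.   -0.    0.02] w 0.0851 j [-0.3   0.49  0.27  2.05 -0.22  0.63  0.53]
clock: 19.8
tcp_pos: [0.5318, -0.0161, 0.0618]
orientation: [1.715, 2.632, 0.001]
contact_force: [-1.7, 1.3, 6.0]
grip_width: 0.0405
t 19.8 tcp [ 0.5318 -0.0161  0.0618] xhead 1.986 z [ 0.001  0.001 -1.   ] F [-1.7  1.3  6. ] M [0.02 0.34 0.07] w 0.0405 j [-0.31  0.49  0.28  2.05 -0.22  0.63  0.53]
```

View pics/w10.png

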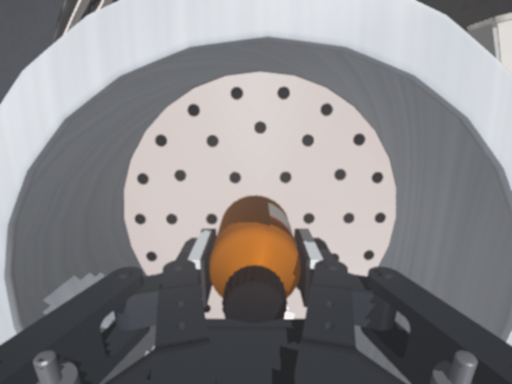

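```bash
python3 -m jog '[0,0,0,0,0,-0.05,0, 0,0,0,0,0,-0.12,0, 0,0,0,0,0,-0.22,0, 0,0,0,0,0,-0.34,0, 0,0,0,0,0,-0.46,0, 0,0,0,0,0,-0.58,0, 0,0,0,0,0,-0.7,0, 0,0,0,0,0,-0.82,0, 0,0,0,0,0,-0.88,0, 0,0,0,0,0,-0.9,0, 0,0,0,0,0,-0.9,0]'; python3 -c "
from h import *
st();save('wrist','w11');goto([.4975,.292,.24],2.6)"
```

```text
clock: 20.95
tcp_pos: [0.5316, -0.0162, 0.2419]
orientation: [1.715, 2.632, 0.002]
contact_force: [-0.3, 0.5, -0.7]
grip_width: 0.0407
t 20.95 tcp [ 0.5316 -0.0162  0.2419] xhead 1.987 z [ 0.001  0.001 -1.   ] F [-0.3  0.5 -0.7] M [-0.03  0.01  0.03] w 0.0407 j [-0.39  0.23  0.36  1.91 -0.1   1.02  0.43]
turn u [ 0.     -0.0002 -0.1953] shift u [1.4778 0.4682 0.0065] rows by turn 4.1 by shift 6.2
```

View pics/w11.png

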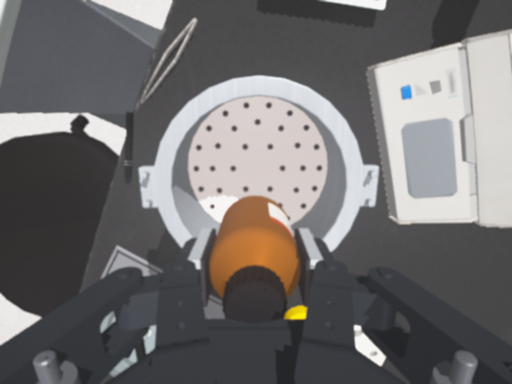

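Bottle held upright, clear of the pot. Carry to the tray.

```bash
python3 -m jog '[0,0,-0.01,0.06,0.02,0,0, 0,0,-0.03,0.16,0.05,0,0, 0,0,-0.05,0.28,0.09,0,0, 0,0,-0.07,0.4,0.13,0,0, 0,0,-0.09,0.52,0.17,0,0, 0,0,-0.11,0.64,0.21,0,0, 0,0,-0.12,0.76,0.25,0,0, 0,0,-0.13,0.86,0.28,0,0, 0,0,-0.14,0.94,0.3,0,0, 0,0,-0.14,0.96,0.31,0,0, 0,0,-0.14,0.96,0.31,0,0]'; python3 -c "
from h import *
st();goto([.4975,.292,.24],2.43)"
```

```text
clock: 22.1
tcp_pos: [0.5104, 0.1848, 0.2412]
orientation: [-1.099, -2.943, -0.0]
contact_force: [-0.2, -0.9, -1.0]
grip_width: 0.0405
t 22.1 tcp [0.5104 0.1848 0.2412] xhead 2.427 z [-0.  0. -1.] F [-0.2 -0.9 -1. ] M [-0.01 -0.01  0.  ] w 0.0405 j [-0.61  0.25  0.18  1.87 -0.05  1.03  0.44]
turn u [-0.     -0.0001 -0.001 ] shift u [0.4001 0.3625 0.0059] rows by turn 0.0 by shift 2.2
```

```bash
python3 -m jog '[0,0,0,0.08,0.07,0,0, 0,0,0,0.18,0.16,0,0, 0,0,0,0.28,0.25,0,0, 0,0,0,0.36,0.33,0,0, 0,0,0,0.4,0.362,0.05,0, 0,0,0,0.4,0.362,0.15,0, 0,0,0,0.4,0.362,0.27,0, 0,0,0,0.4,0.362,0.39,0, 0,0,0,0.4,0.362,0.5,0, 0,0,0,0.4,0.362,0.58,0, 0,0,0,0.4,0.362,0.6,0, 0,0,0,0.4,0.362,0.6,0]'; python3 -c "
from h import *
st();goto([.4975,.292,.030],2.43);save('wrist','w12');save('scene','s12')"
```

```text
clock: 23.3
tcp_pos: [0.4975, 0.2902, 0.1204]
orientation: [-1.102, -2.941, 0.003]
contact_force: [0.6, 0.4, -0.9]
grip_width: 0.0405
t 23.3 tcp [0.4975 0.2902 0.1204] xhead 2.425 z [-0.001 -0.002 -1.   ] F [ 0.6  0.4 -0.9] M [ 0.03 -0.02  0.01] w 0.0405 j [-0.72  0.45  0.11  1.9  -0.07  0.8   0.28]
turn u [-0.0006 -0.     -0.0016] shift u [0.0057 0.0076 0.452 ] rows by turn 0.0 by shift 1.8
```

View pics/w12.png

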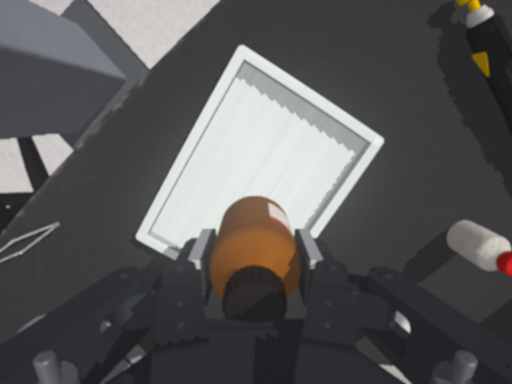

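View pics/s12.png

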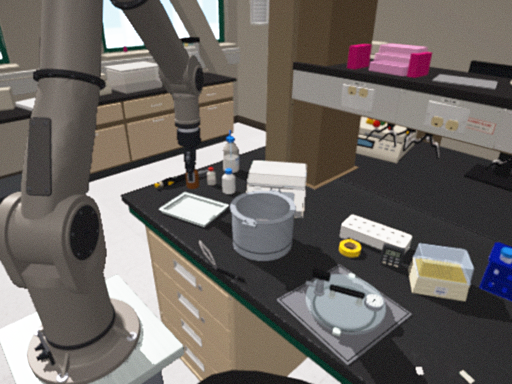

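```bash
python3 -c "
from h import *
o=r.get_obs();p=o['tcp_pos'];print(proj('wrist',[[p[0],p[1],.015],[p[0],p[1],.1]],o))
a=plane('wrist',[[243,47],[381,140],[138,238]],.015,o);print(a,(a[1]+a[2])/2,np.linalg.norm(a[0]-a[1]),np.linalg.norm(a[0]-a[2]))
print(proj('scene',[[.4974,.292,.015],[p[0],p[1],.1],[.4974,.292,0.0]]))
print(plane('scene',[[159,208],[189,192],[229,207],[201,226]],.015))"
```

```text
[[255.57608745 192.96688009]
 [256.01604625 229.03644034]]
[[0.40098747 0.36263721 0.015     ]
 [0.533348   0.40361993 0.015     ]
 [0.45871817 0.1795547  0.015     ]] [0.49603309 0.29158731 0.015     ] 0.13856006579653368 0.1919688518547189
[[193.55847242 205.86357294]
 [192.0627087  184.10513314]
 [193.86239575 209.55507451]]
[[0.40068935 0.36072363 0.015     ]
 [0.54468832 0.38849888 0.015     ]
 [0.58351892 0.20233152 0.015     ]
 [0.44084543 0.17104635 0.015     ]]
```

Wrist and top agree: tray centre (0.496–0.497, 0.292). Lower.

```bash
python3 -m jog '[0,0,0,0,0.006,0.06,0, 0,0,0,0,0.006,0.14,0, 0,0,0,0,0.006,0.22,0, 0,0,0,0,0.006,0.3,0, 0,0,0,0,0.006,0.36,0, 0,0,0,0,0.006,0.4,0, 0,0,0,0,0.006,0.42,0, 0,0,0,0,0.006,0.435,0, 0,0,0,0,0.006,0.444,0, 0,0,0,0,0.006,0.444,0]'; python3 -c "
from h import *
st()"
```

```text
clock: 24.4
tcp_pos: [0.4992, 0.2925, 0.0332]
orientation: [1.1, 2.942, 0.002]
contact_force: [0.4, -0.4, -1.0]
grip_width: 0.0411
t 24.4 tcp [0.4992 0.2925 0.0332] xhead 2.426 z [ 0.001  0.001 -1.   ] F [ 0.4 -0.4 -1. ] M [-0.  0.  0.] w 0.0411 j [-0.71  0.58  0.09  1.94 -0.09  0.63  0.29]
```

```bash
python3 -m jog '[0,0,0,0,0,0.006,0, 0,0,0,0,0,0.012,0, 0,0,0,0,0,0.012,0]'; python3 -c "
from h import *
st()"
```

```text
clock: 24.7
tcp_pos: [0.4992, 0.2926, 0.0309]
orientation: [1.1, 2.942, 0.002]
contact_force: [0.1, 0.8, -0.7]
grip_width: 0.0407
t 24.7 tcp [0.4992 0.2926 0.0309] xhead 2.426 z [ 0.001  0.001 -1.   ] F [ 0.1  0.8 -0.7] M [-0.01  0.03  0.  ] w 0.0407 j [-0.71  0.58  0.09  1.94 -0.09  0.62  0.29]
```

```bash
python3 -m jog '[0,0,0,0,0,0.005,0, 0,0,0,0,0,0.01,0, 0,0,0,0,0,0.01,0]'; python3 -c "
from h import *
st()"
```

```text
clock: 25.0
tcp_pos: [0.4993, 0.2926, 0.0297]
orientation: [1.101, 2.942, 0.002]
contact_force: [-2.4, -1.4, 8.2]
grip_width: 0.0406
t 25.0 tcp [0.4993 0.2926 0.0297] xhead 2.425 z [ 0.001  0.001 -1.   ] F [-2.4 -1.4  8.2] M [-0.32  0.49 -0.01] w 0.0406 j [-0.71  0.58  0.09  1.94 -0.09  0.62  0.29]
```

Contact. Release gently and rise.

```bash
python3 -m jog '[0,0,0,0,0,-0.001,0.55, 0,0,0,0,0,-0.001,0.65, 0,0,0,0,0,-0.001,0.8, 0,0,0,0,0,-0.001,1, 0,0,0,0,0,-0.001,1, 0,0,0,0,0,-0.001,1, 0,0,0,0,0,-0.001,1]'; python3 -m jog '[0,0,0,0,0,-0.08,1, 0,0,0,0,0,-0.2,1, 0,0,0,0,0,-0.35,1, 0,0,0,0,0,-0.5,1, 0,0,0,0,0,-0.7,1, 0,0,0,0,0,-0.9,1, 0,0,0,0,0,-0.95,1, 0,0,0,0,0,-0.95,1, 0,0,0,0,0,-0.95,1]'; python3 -c "
from h import *
st();o=r.get_obs();save('wrist','w13');save('scene','s13');save('top','t13');print(proj('wrist',[[.4992,.2926,.084],[.4992,.2926,.003]],o))"
```

```text
clock: 25.7
tcp_pos: [0.4993, 0.2926, 0.0299]
orientation: [1.101, 2.942, 0.002]
contact_force: [-0.1, -0.7, -0.3]
grip_width: 0.0855
clock: 26.6
tcp_pos: [0.4984, 0.292, 0.2188]
orientation: [-1.101, -2.942, 0.0]
contact_force: [0.2, -0.2, -0.8]
grip_width: 0.0851
t 26.6 tcp [0.4984 0.292  0.2188] xhead 2.426 z [-0. -0. -1.] F [ 0.2 -0.2 -0.8] M [-0.02 -0.01 -0.02] w 0.0851 j [-0.74  0.33  0.13  1.81 -0.05  1.    0.26]
[[256.58492414 185.90179173]
 [256.21969645 170.81417741]]
```

View pics/w13.png

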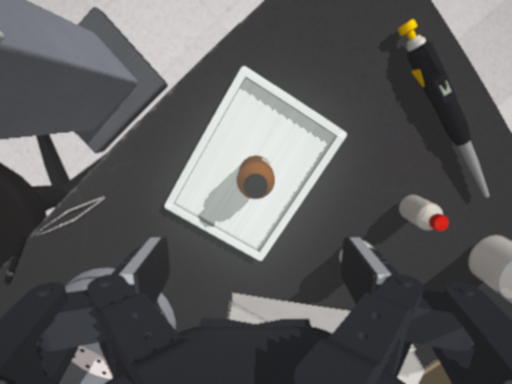

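View pics/s13.png

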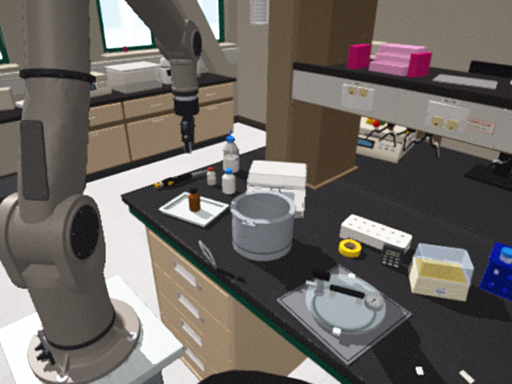

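View pics/t13.png

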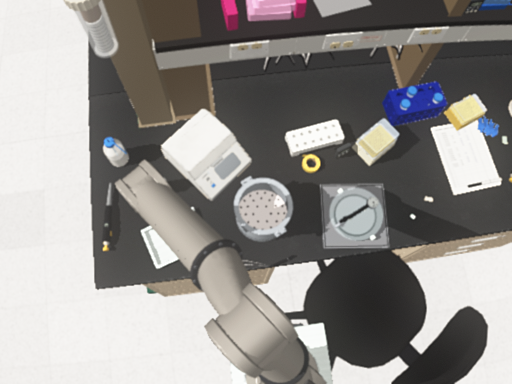

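The bottle stands upright mid-tray (cap at (257,184) in the wrist view, predicted (257,186)). The lid is centred on the mat with the wing in line, and the bystanders are where they were.

```bash
python3 -c "
from h import *
print(r.hand_in());st()"
```

```text
the job is handed in; nothing more can be done
None
the job is handed in; nothing more can be done
```

The job is finished and handed in, with the last clock reading at about 27 s. No verdict was reported, so what follows rests on my own pictures and readings.

- **Vent tap:** I turned the wing 1.478 rad anticlockwise from nearly shut. It lies in line with the nozzle in the pictures, but I did not measure its angle to the stop.
- **Lid:** I raised it straight off the pot and lowered it slowly onto the mat, where contact came at the height I expected. It lies flat and handle up, with its centre within a few mm of the mat's centre.
- **Amber bottle:** I lifted it out upright and set it down near the centre of the tray. The wrist view after release shows it upright, with the cap within about 2 px of where I predicted.
- **Bystanders:** From looking at the before and after views, none of the ones I could see had moved. I did not measure them, and the arm hid the dropper and white bottles in the last top view.
- **Release:** The gripper was open and clear of everything, with the force reading about zero.

No check failed. The camera views disagreed by up to 5 mm on the wing and mat positions and more at the tray corners; this did not affect the result.

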